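Hold a quartz cell in the open beam of the photometer

TASK

Set the mounted filter down on the photometer's filter stage, seated between its stops and facing along the beam, and let go of it. Then take the long quartz cell out of the rack by its two frosted faces only, never touching its clear windows with the fingers, and finish while holding it upright and still in the beam, about midway between the filter stage and the detector lens: the beam must pass squarely through the middle of its windows' width, in their lower half. Do not let the cell touch the photometer, and leave the two small cuvettes, the well plate and the bottle where they are.

Things in the scene. Friction and masses are not known exactly. Their poses are not given: they have to be found in the camera images.
- bench: Open-beam photometer, fixed, 430 mm long (y) and 76 wide: an aluminium rail (top 25 mm up) carrying in a row along +y a finned black lamp housing (top 153 mm up), the filter stage, an open gap of 130 mm over the bare rail, and a white detector head (141 mm high). Origin on the table under the beam, z up. The beam, 3 mm wide, runs level along +y at x = 0, 115 mm above the table.
- lamp_lens (a point): Middle of the lamp's lens, at the end of a black tube 38 mm in diameter; 100 mm from the bench origin along -y, on the beam axis. The tube reaches back to the lamp housing.
- detector_lens (a point): Middle of the detector's lens, at the end of a black tube 38 mm in diameter; 115 mm from the bench origin along +y, on the beam axis.
- stage (a point): Centre of the filter stage on top of its plate, 90 mm above the table, 25 mm below the beam axis, 45 mm from the bench origin along -y; bench axes. The plate is 72 mm (x) by 44 mm (y). Four steel stops flare outward round the filter's place: 44 mm (x) by 22 mm (y) free at their feet, about 51 by 29 at their upper edges, 8 mm high.
- beam (a point): Point on the beam axis in the middle of the open gap, 90 mm along +y from the stage centre and 115 mm above the table; bench axes (y along the beam, z up). The cell is to be held here.
- filter: Mounted filter, loose, 56 to 104 g: upright aluminium block 40 mm (x) by 18 mm (y) by 50 mm high with a round glass 25 mm in diameter through its 18 mm thickness. Origin at the centre of its underside, z up; light passes along y, either way round, 25 mm above the underside. It starts standing on the tray's floor, 3 mm above the table. Seated, its y axis lies along the beam.
- tray: Shallow steel instrument tray, fixed, 120 mm (x) by 100 mm (y), rim 10 mm high, floor 3 mm thick. Origin at the centre of its underside. It stands to the robot's left or right.
- rack: Dark grey cuvette rack, fixed, a block 40 mm (x) by 150 mm (y) by 25 mm high with four pockets 24.5 mm (y) by 14.5 mm (x), 20 mm deep, at y = -54, -18, 18 and 54 mm. Origin at the centre of its underside. It stands on the other side from the tray. One pocket is empty; the long cell and the two small cuvettes stand in the others.
- cell: Long quartz cell, loose, empty, 18 to 31 g: 12.5 mm (x) by 22.5 mm (y) by 45 mm high, plus a white lid 4 mm high set 0.8 mm in. Origin at the centre of its underside, z up. Long sides (+x, -x) frosted; narrow ends (+y, -y) are the clear windows, light passes along y, either way round. Starts upright in a rack pocket, underside 5 mm above the table, 25 mm of its faces and the lid above the rack.
- cell_beam (a point): Point inside the cell on its axis, 15 mm above its underside: where the beam best goes through. Cell axes.
- cell_window0: Clear window at the cell's -y end, 12.5 mm wide and 45 mm high; origin at its centre. Not to be touched by the fingers.
- cell_window1: Clear window at the cell's +y end, 12.5 mm wide and 45 mm high; origin at its centre. Not to be touched by the fingers.
- cuvette_a: Small cuvette, 12.5 mm square and 45 mm high plus a 4 mm lid, loose in a pocket of the rack; origin at the centre of its underside. Leave it.
- cuvette_b: The other small cuvette, the same; leave it.
- wellplate: Clear 24-well plate, 86 mm (x) by 128 mm (y) by 20 mm high, lying to the robot's right; origin at the centre of its underside. Leave it.
- bottle: Amber bottle, 52 mm in diameter and 115 mm high, standing to the robot's left; origin at the centre of its underside. Leave it.
Not all that is in view belongs to the job. What is meant by the filter is not brown, green or red, and is the smaller of those in its own colour.

How it is judged (in metres and radians):
On the way, in this order (a step that is already met when the one before it is completed fails the run):
1. the filter stands seated between the stops of the filter stage, let go (horizontal distance between filter and stage below 0.004 m and z of filter in the frame of stage between -0.002 and 0.002 m and angle between the y axis of filter and the y axis of bench, either way round below 0.25 rad and angle between filter's own z axis and vertical below 0.06 rad and linear speed of filter below 0.02 m/s and contact force between the fingers and filter below 0.1 N), for 0.2 s.
2. the cell is lifted clear of the rack in the fingers (height (world z) of cell above 0.035 m and contact force between the fingers and cell above 1 N and contact force between cell and rack below 0.1 N), for 0.2 s.
At the end, for the whole second after the job is handed in: Cell held still, free of bench and filter, upright and along the beam within 0.12 rad; beam within 3.5 mm of its mid-width, 5 to 24 mm above its underside, within 30 mm of mid-gap. Filter released on the stage: within 4 mm of centre, 2 mm in height, 0.06 rad of upright, 0.25 rad of the beam (x of cell_beam in the frame of beam between -0.0035 and 0.0035 m and y of cell_beam in the frame of beam between -0.03 and 0.03 m and z of cell_beam in the frame of beam between -0.009 and 0.01 m and angle between the y axis of cell and the y axis of bench, either way round below 0.12 rad and angle between cell's own z axis and vertical below 0.12 rad and contact force between the fingers and cell above 1 N and contact force between cell and bench below 0.1 N and contact force between each of cell, the fingers and filter below 0.1 N and linear speed of cell below 0.02 m/s and horizontal distance between filter and stage below 0.004 m and z of filter in the frame of stage between -0.002 and 0.002 m and angle between the y axis of filter and the y axis of bench, either way round below 0.25 rad and angle between filter's own z axis and vertical below 0.06 rad); the arm keeps its last pose, push and grip.
It fails at once if a finger touches a clear window of the cell (contact force between the fingers and cell_window0 above 0.3 N or contact force between the fingers and cell_window1 above 0.3 N).
It fails at once if the cell touches the photometer (contact force between cell and bench above 0.5 N).
It fails at once if a small cuvette, the well plate or the bottle is disturbed (distance of any of cuvette_a, cuvette_b, wellplate, bottle from where it was at the start of the episode above 0.015 m or angle between bottle's own z axis and vertical above 0.3 rad).
It also fails if it takes over 54 s, if anything falls off the work surface, if the arm or the gripper's body presses on something with over 40 N, if the wrist force passes 120 N, or if a joint passes its speed limit or range.

ROBOT

A 6-joint arm with a two-finger parallel gripper is mounted at the origin on the work surface. World frame = base frame: x ahead of the robot, y to its left, z up, the work surface at z = 0. Lengths are in mm, angles in rad, forces in N, time in s.
With the tool pointing down it reaches from about 350 to 975 mm from the base axis. Payload 7.1 kg.
Tool frame: the origin (TCP) lies at the very end of the fingers, on their centre line; the grasp point (between the pads) lies 19 mm behind it; z points along the fingers, y is the direction in which the jaws open and shut (so a half turn about z gives the same grasp; the last joint's range is limited). The gripper opens to 88 mm and grips with 3 to 60 N. Pads are 20 mm wide; open, the fingers measure 115 mm over their backs; the gripper's body (75 mm by 178 mm) begins 61 mm behind the grasp point.
Start: joints at [1.108, 0.423, 1.63, -0, 1.089, -0.019], TCP at [268.326, 564.451, 198.275] pointing down, gripper open.
Joint ranges: [-3, 3], [-0.9, 2.11], [0.09, 2.58], [-1.31, 4.45], [0.11, 2.69], [-2.54, 2.54]. Speed limits (rad/s): [2.39, 2.39, 3.01, 3.14, 3.14, 3.14].

INTERFACE

Orientations are given as a rotation vector (axis times angle).
In Python, from workcell import * gives the robot as it stands.
- The arm moves only by the tool play_rows, never from a script. Its argument "plan" is text: rows parted by semicolons, each of 7 numbers parted by spaces: the finger opening in cm, from 0 to 8.78, then the shift along the tool's x, y, z in cm, then the turn, a rotation vector about the tool's x, y, z in degrees. A call has 1 to 20 rows; each row shifts and turns the commanded pose from where the row before left it, along the tool's axes as they then stand; what a row does not reach is not made up. A row lasts 1/8 s, in which the tool goes at most 62.5 mm and 10.7 degrees, less where a joint would pass 70% of its speed; a pose out of reach is approached as far as the arm can. A call is refused whole if a number of a shift passes 6.25 or a number of a turn 10.7, either way. A call with a gripper value outside its range is refused whole. The fingers move at their own pace and stop on an object; the grip force is fixed at half the most. Time passes only in rows, so rows that do not move let the fingers close. It gives the time, the measured TCP pose, the force and the opening at its end, in the units of the state.
- get_obs(): the state, without advancing time (a new reading comes with each control period).
- get_image(name): name is "scene" or "side" or "wrist"; returns a dict with "pixels" (400x640x3 uint8, red, green, blue), "range_z" (400x640 float32, mm along the optical axis (not along the pixel's ray), 0 where there is no reading), "fx", "fy", "cx", "cy" (pixels), "eye" and "attitude" of the camera in the world. Camera axes: x right, y down, z forward; pixel columns grow to the right and rows downward; lengths in mm; the calibration is good to about 2 mm. The wrist camera is an equidistant fisheye: a pixel r from the principal point sees the ray r / f radians off the axis. A picture is of the moment at which its call begins.
- close_job(): hands the job in, once; it reports no verdict.
The state is a dict: "t": time; "qpos": joint angles; "qvel": joint speeds; "joint_torque": joint torques, N m; "ee_pos": TCP position; "orientation": TCP orientation; "ft_force": force on the tool from outside, world axes, zero at the start; "moment": the same for the moment, N m; "width": finger opening in mm.
Only numpy, scipy, OpenCV 4.12 (cv2) and the standard library are available. Lean on these libraries where they do the work, as an engineer would, in place of code of your own. Each camera call takes 0.05 s, during which the arm holds its last target. There are 200 camera calls.

## Working session

There is one attempt and no reset: what is moved stays moved. The work goes in short steps, Python scripts to look and compute and a tool call to move; the robot and the scene stay as the last step left them, time stands still between calls to the robot, and variables do not carry over. Pictures are saved under pics/ and viewed, about 8 in all and at most 12, crops included, and the job is handed in when it is done.

Besides the shell and the picture viewer there is one more tool, called after "Call:" as name(argument=value, ...) on one line, values as JSON. play_rows: Moves the arm, as the interface text tells. Its arguments: {"type":"object","properties":{"plan":{"type":"string"}},"required":["plan"]}

```bash
mkdir -p pics; cat > h.py <<'E'
from workcell import *
import numpy as np, cv2
from scipy.spatial.transform import Rotation as R
def rot(a):
    a=np.array(a,float)
    return a if a.shape==(3,3) else (R.from_rotvec(a).as_matrix() if a.size==3 else R.from_quat(a).as_matrix())
def cloud(im,fish=False):
    z=im["range_z"].astype(float);v,u=np.mgrid[:z.shape[0],:z.shape[1]]
    x=(u-im["cx"])/im["fx"];y=(v-im["cy"])/im["fy"]
    if fish:
        r=np.hypot(x,y)+1e-12;k=np.tan(np.minimum(r,1.5))/r;x=x*k;y=y*k
    P=np.stack([x*z,y*z,z],-1)@rot(im["attitude"]).T+np.array(im["eye"])
    P[z<=0]=np.nan
    return P
E
python3 - <<'E'
from h import *
import pickle
print(get_obs())
for n in("scene","side","wrist"):
    im=get_image(n);cv2.imwrite(f"pics/{n}0.png",im["pixels"][...,::-1]);pickle.dump(im,open(f"{n}0.pkl","wb"))
    print(n,{k:im[k] for k in("fx","fy","cx","cy","eye","attitude")})
a=[cv2.imread(f"pics/{n}0.png") for n in("scene","side")]
E
```

```text
{'t': 0.0, 'qpos': array([ 1.10798313e+00,  4.23803205e-01,  1.63071730e+00, -3.51348918e-06,
        1.08859117e+00, -1.89773639e-02]), 'qvel': array([-0.00107902,  0.00043926, -0.00038439,  0.00031649,  0.00072161,
        0.00021614]), 'joint_torque': array([-4.02319085e-03, -5.44641852e+01, -2.73655897e+01,  6.40942482e-02,
        2.29483692e-02, -8.74403918e-05]), 'ee_pos': array([268.07311723, 563.91789418, 197.51449783]), 'orientation': array([-6.91385613e-01, -3.06420089e+00,  2.31808407e-03]), 'ft_force': array([-0.37784314, -0.03567552, -0.84868291]), 'moment': array([ 0.00685913, -0.02786055,  0.03225235]), 'width': 87.87276518707587}
scene {'fx': 370.77088796615243, 'fy': 370.77088796615243, 'cx': 321.88525063287506, 'cy': 199.73479807859897, 'eye': array([1125.04906226,  314.82803105, 1028.63924163]), 'attitude': array([-1.43607279, -2.2669549 ,  0.78479809])}
side {'fx': 381.725740150675, 'fy': 381.725740150675, 'cx': 316.44446671976766, 'cy': 196.25517800120375, 'eye': array([ -86.96650958, -613.62276406,  619.6680182 ]), 'attitude': array([-2.01761281,  0.80949562, -0.43806096])}
wrist {'fx': 309.70691628693146, 'fy': 309.70691628693146, 'cx': 320.78288135695885, 'cy': 201.11026882079847, 'eye': array([202.90525032, 595.88071685, 384.74454408]), 'attitude': array([2.45382501, 1.5525287 , 0.20929534])}
```

View pics/scene0.png

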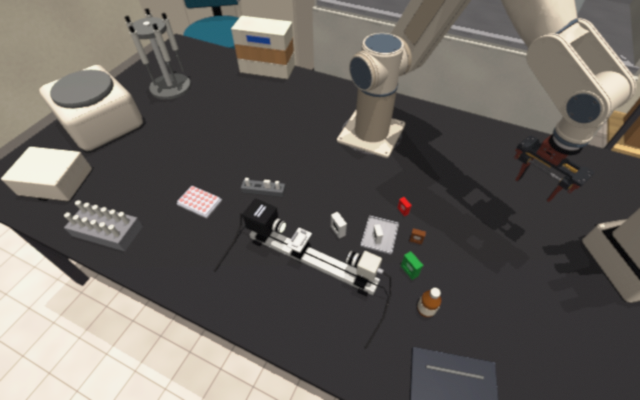

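View pics/side0.png

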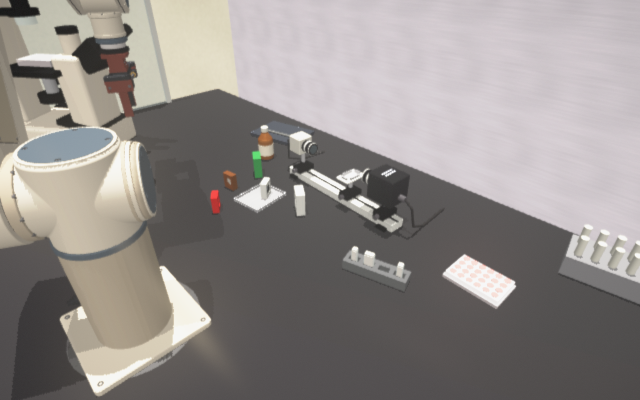

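The pictures show five filter-like blocks in scene view: red (405,206), brown (418,236), green (412,264), white off the tray (338,224) and white on the tray (379,233). The white one on the tray looks the smaller. The bench runs from (260,220) to (368,268), and the rack is at (262,185). I'll confirm with an enlarged crop and measure.

```bash
python3 - <<'E'
from h import *
import pickle
s=pickle.load(open("scene0.pkl","rb"));d=pickle.load(open("side0.pkl","rb"))
a=s["pixels"][175:300,235:435,::-1];b=d["pixels"][120:300,200:420,::-1]
cv2.imwrite("pics/c1.png",np.vstack([cv2.resize(a,(640,300*4//3-100),interpolation=2)[:300],cv2.resize(b,(366,300),interpolation=2).repeat(1,0) if 0 else cv2.copyMakeBorder(cv2.resize(b,(366,300),interpolation=2),0,0,0,274,0)]))
for n,im,bx in(("scene",s,(180,150,450,320)),("side",d,(150,100,540,310))):
    P=cloud(im);u0,v0,u1,v1=bx;Q=P[v0:v1,u0:u1]
    m=(Q[...,2]>8).astype(np.uint8)
    k,l,st,c=cv2.connectedComponentsWithStats(m)
    for i in range(1,k):
        if st[i,4]<30: continue
        q=Q[l==i];top=np.nanpercentile(q[:,2],98);t=q[q[:,2]>top-6]
        r=cv2.minAreaRect(t[:,:2].astype(np.float32))
        print(n,"px",(c[i]+[u0,v0]).round(),"n",st[i,4],"top",top.round(1),"mean",np.nanmean(t,0).round(1),"rect",np.round(r[0],1),np.round(r[1],1),round(r[2],1))
E
```

```text
scene px [381. 152.] n 86 top 16.7 mean [99.5 75.8 13.6] rect [104.  68.] [29.5 84.1] 16.7
scene px [263. 187.] n 537 top 55.1 mean [ 450.  -235.5   53.5] rect [ 452.8 -245. ] [ 13.5 120.6] 16.5
scene px [199. 201.] n 745 top 26.1 mean [ 596.4 -414.9   22.6] rect [ 597.9 -417. ] [123.   80.7] 88.4
scene px [404. 205.] n 150 top 53.6 mean [327.8 234.6  50.5] rect [327.5 235.5] [41.8 18.5] 49.8
scene px [310. 249.] n 4094 top 155.5 mean [ 626.  -131.9  153.8] rect [ 625.3 -132.8] [80.3 73.7] 88.6
scene px [338. 224.] n 256 top 70.5 mean [497.6  67.1  67.6] rect [497.4  66.9] [53.3 24.3] 53.5
scene px [394. 229.] n 32 top 14.1 mean [418.6 236.3  11. ] rect [427.  240.8] [87.4 25.1] 27.1
scene px [377. 233.] n 141 top 56.4 mean [472.6 193.6  53.6] rect [471.4 193.1] [43. 19.] 33.7
scene px [417. 235.] n 167 top 53.3 mean [425.  309.8  50.5] rect [424. 310.] [22.5 40. ] 7.0
scene px [369. 245.] n 38 top 14.2 mean [509.8 183.9  10.8] rect [512. 187.] [83.9 34.6] 73.1
scene px [411. 264.] n 354 top 73.0 mean [538.3 323.4  69.5] rect [538.1 323.1] [55.6 26.8] 55.9
scene px [429. 302.] n 490 
[... 460 characters left out ...]
 0.6] 64.0
side px [230. 179.] n 178 top 49.9 mean [421.5 308.4  47.8] rect [421.4 310.3] [19.2 40.5] 15.5
side px [265. 187.] n 177 top 53.0 mean [468.2 193.1  51. ] rect [469.3 194.4] [38.5 18.8] 33.9
side px [299. 199.] n 262 top 66.6 mean [492.2  66.1  64.7] rect [493.7  68.1] [55.7 23.7] 55.5
side px [215. 200.] n 159 top 50.1 mean [324.5 235.   48.2] rect [325.6 236.9] [42.7 16.9] 57.8
side px [167. 289.] n 1608 top 177.4 mean [ 57.6 -36.5 181.2] rect [ 57.7 -36. ] [34.8  2.3] 58.8
side px [376. 268.] n 1289 top 53.0 mean [ 445.4 -237.6   51.1] rect [ 448.5 -242.9] [ 15.  120.2] 16.8
side px [480. 279.] n 1670 top 21.4 mean [ 588.9 -420.3   19.1] rect [ 591.7 -417. ] [122.2  83.3] 88.5
```

View pics/c1.png

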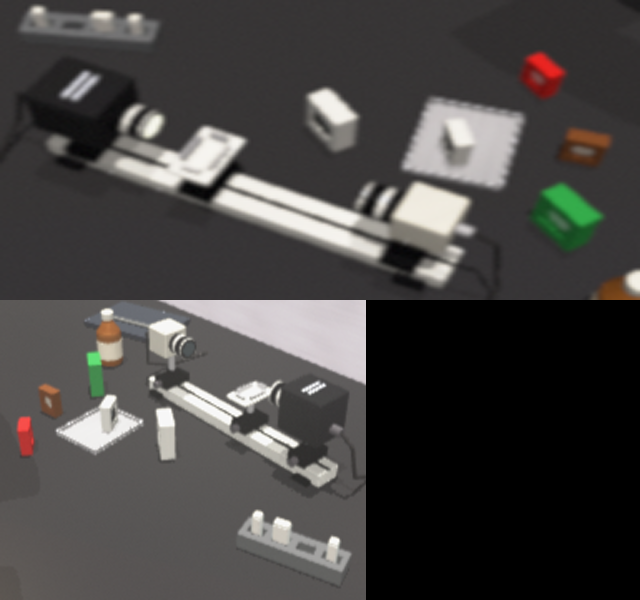

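The crop confirms it: the filter is the white block on the tray, with a measured top of 43×19 and 50 high. The other white block measures 53×24. Next I'll fit the bench, stage and rack tops from both cameras.

```bash
cat >> h.py <<'E'
def tops(P,c,rad,z0,z1):
    m=(np.hypot(P[...,0]-c[0],P[...,1]-c[1])<rad)&(P[...,2]>z0)&(P[...,2]<z1)
    k,l,st,_=cv2.connectedComponentsWithStats(m.astype(np.uint8))
    for i in range(1,k):
        if st[i,4]<12: continue
        q=P[l==i];r=cv2.minAreaRect(q[:,:2].astype(np.float32))
        print("  n",st[i,4],"mean",q.mean(0).round(1),"rect",np.round(r[0],1),np.round(r[1],1),round(r[2],1))
E
python3 - <<'E'
from h import *
import pickle
for n,o in("scene",2.5),("side",-0.5):
    P=cloud(pickle.load(open(n+"0.pkl","rb")));print(n)
    tb=P[(abs(P[...,0]-520)<30)&(abs(P[...,1]+100)<40)&(P[...,2]<9)][:,2];print(" table",np.median(tb))
    for nm,c,r,a,b in(("lamp",(625,-133),80,147,160),("stage",(620,0),70,82,104),("det",(620,190),110,134,148),("rail",(620,45),330,20,32),("racktop",(450,-243),110,20,30),("lids",(450,-243),90,44,62)):
        print(nm);tops(P,c,r,a+o,b+o)
E
```

```text
scene
 table 1.2012936175475488
lamp
  n 526 mean [ 626.  -131.9  153.8] rect [ 625.3 -132.8] [80.3 73.7] 88.6
stage
  n 316 mean [629.9  -2.3  92.3] rect [627.8  -3.1] [43.7 73.4] 87.9
det
  n 337 mean [637.5 217.9 141.4] rect [635.7 217.7] [51. 53.] 88.4
rail
  n 145 mean [ 445.9 -205.7   26.9] rect [ 443.2 -215. ] [39.8 88.8] 18.4
  n 12 mean [494.3  52.   26.5] rect [494.2  54.7] [25.8  6.6] 78.8
  n 14 mean [ 642.8 -219.6   27.4] rect [ 644.3 -220.1] [27.2  5.5] 4.0
  n 23 mean [ 638.5 -169.1   26.2] rect [ 638.7 -168.6] [14.4 15.7] 7.7
  n 310 mean [628.8 -79.   26.5] rect [625.9 -77.8] [52.5 98.5] 2.1
  n 13 mean [513.2  86.   29.6] rect [511.8  88.4] [ 6.2 23.7] 45.2
  n 15 mean [488.4 203.9  28.1] rect [489.2 203.6] [ 6.  18.3] 20.0
  n 771 mean [632.9  98.   26.5] rect [630.6  87. ] [ 54.6 197.1] 0.2
  n 29 mean [537.2 311.4  27.9] rect [535.8 311.9] [36.  9.] 75.1
  n 17 mean [553.6 340.   27.2] rect [548.8 339.4] [15.2 24.8] 55.2
  n 131 mean [642.4 235.1  26.7] rect [650.3 230.1] [38.9 74.5] 45.1
  n 17 mean [659.4 296.6  27.8] rect [658.8 296.5] [24.4  4.4] 2.3
racktop

[... 941 characters left out ...]
[621.5 -59.3] [ 60.4 115. ] 0.2
  n 32 mean [478.7  48.2  25. ] rect [477.9  48.4] [10.2 22.7] 42.5
  n 170 mean [ 615.  -159.6   24.4] rect [ 610.7 -158.8] [39.9 65.5] 71.1
  n 13 mean [ 636.2 -219.9   24.6] rect [ 637.2 -219.4] [28.1  3.3] 3.2
  n 232 mean [ 429.  -198.5   23.9] rect [ 435.4 -200.5] [42.7 62.2] 16.7
  n 37 mean [ 461.  -237.3   23.8] rect [ 459.8 -240.1] [20.5 19.6] 25.3
racktop
  n 711 mean [ 445.7 -248.4   23.5] rect [ 448.5 -242.4] [ 44.3 150. ] 17.2
lids
  n 37 mean [ 431.5 -192.5   49.8] rect [ 433.1 -191.2] [14.7 12.4] 16.0
  n 67 mean [ 441.2 -226.7   50.1] rect [ 442.3 -225.5] [13.7 23.2] 19.2
  n 38 mean [ 462.6 -295.1   50.4] rect [ 464.5 -294.4] [14.4 12.2] 17.7
```

Combining the two cameras (their biases are opposite, so I use the mean):

| Item | Centre (mm) | Direction |
|---|---|---|
| Filter | (470.4, 193.7) | long axis 33.8° |
| Stage | (626.3, -2.4) | bench x at -1.9° |
| Rack | (450.4, -243.3) | rack x at 17.1° |
| Cell | (445, -226) | as the rack |

The cell is the long lid, which agrees with the +18 pocket. I'm moving above the filter to check from near.

Call:
play_rows(plan="7 0 0 0 0 0 10.27;7 0 0 0 0 0 10.27;7 0 0 0 0 0 10.27;7 -3.5 -0.31 0 0 0 0;7 -3.5 -0.31 0 0 0 0;7 -3.5 -0.31 0 0 0 0;7 -3.5 -0.31 0 0 0 0;7 -3.5 -0.31 0 0 0 0;7 -3.5 -0.31 0 0 0 0;7 -3.5 -0.31 0 0 0 0;7 -3.5 -0.31 0 0 0 0;7 -3.5 -0.31 0 0 0 0;7 -3.5 -0.31 0 0 0 0;7 -3.5 -0.31 0 0 0 0;7 -3.5 -0.31 0 0 0 0;7 0 0 0 0 0 0;7 0 0 0 0 0 0")

```text
t: 2.28
ee_pos: [470.5, 194.8, 198.1]
orientation: [-1.481, -2.77, 0.0]
ft_force: [0.8, -0.5, 0.4]
width: 70.0
```

```bash
cat >> h.py <<'E'
def go(x,y,z,ang):
    o=get_obs();M=rot(o["orientation"]);a=np.degrees(np.arctan2(M[1,1],M[0,1]))
    T=np.array([[-np.sin(np.radians(ang)),np.cos(np.radians(ang)),0],[np.cos(np.radians(ang)),np.sin(np.radians(ang)),0],[0,0,-1]])
    tgt=T.T
    rv=np.degrees(R.from_matrix(M.T@tgt).as_rotvec())
    d=np.array([x,y,z])-o["ee_pos"]
    print("t",round(o["t"],2),"pos",o["ee_pos"].round(1),"jaw",round(a,2),"w",round(o["width"],1),"F",o["ft_force"].round(1),"q",o["qpos"].round(2))
    print("  turn first(deg)",rv.round(2),"then shift cm (after turn)",(T@d/10).round(3),"| shift now axes",(M.T@d/10).round(3))
E
python3 - <<'E'
from h import *
go(470.4,193.7,100,33.8)
im=get_image("wrist");P=cloud(im,True);cv2.imwrite("pics/w1.png",im["pixels"][...,::-1])
print("table z",np.nanmedian(P[(abs(P[...,2])<10)][:,2]))
tops(P,(470,194),50,46,62)
E
```

```text
t 2.27 pos [470.5 194.8 198.1] jaw 33.73 w 70.0 F [ 0.8 -0.5  0.4] q [ 0.37  0.25  1.88  0.    1.01 -0.22]
  turn first(deg) [-0.02 -0.02 -0.07] then shift cm (after turn) [-0.089 -0.068  9.812] | shift now axes [-0.093 -0.064  9.812]
table z 0.8057442254616944
  n 650 mean [471.5 196.4  53.5] rect [472.2 196. ] [40.1 18.5] 34.2
```

View pics/w1.png

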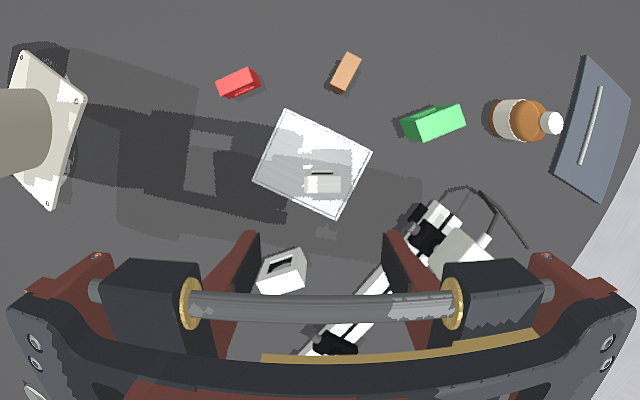

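The wrist view shows the filter on the tray at about (322,180), between the finger lines. It measures (472,196), 40×18.5, at 34.2°, within 2 mm of the scene and side estimate. I'm descending and gripping.

Call:
play_rows(plan="7 -0.03 0.08 3 0 0 -0.3;7 0 0 3 0 0 0;7 0 0 3 0 0 0;7 0 0 3 0 0 0;7 0 0 2.5 0 0 0;7 0 0 2 0 0 0;7 0 0 1 0 0 0;7 0 0 0 0 0 0;7 0 0 0 0 0 0;3 0 0 0 0 0 0;3 0 0 0 0 0 0;3 0 0 0 0 0 0;3 0 0 0 0 0 0;3 0 0 0 0 0 0;3 0 0 0 0 0 0;3 0 0 -3 0 0 0;3 0 0 -4 0 0 0;3 0 0 -5 0 0 0;3 0 0 -5 0 0 0;3 0 0 0 0 0 0")

```text
t: 4.82
ee_pos: [473.9, 195.7, 196.8]
orientation: [1.471, 2.77, 0.009]
ft_force: [0.4, 0.5, -1.2]
width: 39.5
```

```bash
python3 - <<'E'
from h import *
go(626.3,-2.4,170,-1.9)
E
```

```text
t 4.83 pos [473.9 195.7 196.8] jaw 34.06 w 39.5 F [ 0.4  0.5 -1.2] q [ 0.37  0.26  1.88  0.    1.   -0.23]
  turn first(deg) [ 0.42 -0.04 35.96] then shift cm (after turn) [-19.296  15.885   2.678] | shift now axes [-24.942   1.507   2.729]
```

Call:
play_rows(plan="3 0 0 0 0.4 0 9;3 0 0 0 0 0 9;3 0 0 0 0 0 9;3 0 0 0 0 0 9;3 -2.41 1.98 0 0 0 0;3 -2.41 1.98 0 0 0 0;3 -2.41 1.98 0 0 0 0;3 -2.41 1.98 0 0 0 0;3 -2.41 1.98 0 0 0 0;3 -2.41 1.98 0 0 0 0;3 -2.41 1.98 0 0 0 0;3 -2.41 1.98 0 0 0 0;3 0 0 1 0 0 0;3 0 0 1 0 0 0;3 0 0 0 0 0 0;3 0 0 0 0 0 0")

```text
t: 6.82
ee_pos: [622.9, -2.6, 172.9]
orientation: [-2.256, -2.183, 0.011]
ft_force: [0.3, -0.2, -0.5]
width: 39.6
```

```bash
python3 - <<'E'
from h import *
go(626.3,-2.4,130,-1.9)
c=None
for n in("scene","side","wrist"):
    im=get_image(n);P=cloud(im,n=="wrist");print(n);cv2.imwrite(f"pics/{n}2.png",im["pixels"][...,::-1])
    tops(P,(627,-2),70,80,101)
    if n!="wrist":
        Q=P[(np.hypot(P[...,0]-626,P[...,1]+2)<40)&(P[...,2]>145)&(P[...,2]<180)]
        print(len(Q),np.nanmin(Q,0),np.nanmax(Q,0))
a=cv2.imread("pics/scene2.png")[190:270,240:360];b=cv2.imread("pics/side2.png")[120:220,300:450]
cv2.imwrite("pics/c3.png",np.hstack([cv2.resize(a,(400,266),interpolation=2),cv2.resize(b,(399,266),interpolation=2)]))
E
```

```text
t 6.83 pos [622.9  -2.6 172.9] jaw -1.88 w 39.6 F [ 0.3 -0.2 -0.5] q [-0.02  0.45  1.65 -0.    1.05  0.01]
  turn first(deg) [-0.37  0.21  0.02] then shift cm (after turn) [0.028 0.338 4.29 ] | shift now axes [0.043 0.365 4.288]
scene
  n 301 mean [631.3  -1.6  92.3] rect [627.7  -3.7] [45.1 74.4] 88.7
79 [604.8415713  -12.04064078 153.02167797] [645.87834473   6.68134106 179.54625587]
side
  n 236 mean [620.   -4.3  89.8] rect [624.8  -2. ] [45.5 73.5] 87.3
152 [600.00693453 -13.77356989 150.29598171] [643.66072663   6.90914116 179.5950295 ]
wrist
  n 3101 mean [628.2   3.9  91.8] rect [627.7  -0.7] [44.4 72.5] 87.2
```

View pics/c3.png

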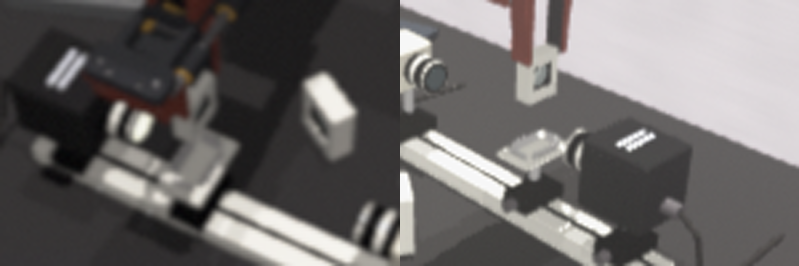

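The filter hangs upright, aligned above the stage plate, at about (193,100) in the left crop and (537,75) in the right. Relative to the stage in each camera, it needs about +2.9 mm in x and +0.2 in y. I'm lowering to just above the stops and will check again.

Call:
play_rows(plan="3 0.03 0.29 1 -0.37 0.21 0;3 0 0 1 0 0 0;3 0 0 1 0 0 0;3 0 0 1 0 0 0;3 0 0 0.7 0 0 0;3 0 0 0 0 0 0;3 0 0 0 0 0 0;3 0 0 0 0 0 0")

```text
t: 7.98
ee_pos: [626.5, -3.1, 126.5]
orientation: [2.258, 2.183, 0.001]
ft_force: [0.1, -0.5, -0.9]
width: 39.6
```

```bash
python3 - <<'E'
from h import *
go(626,-2.4,110,-1.9)
for n in("scene","side"):
    im=get_image(n);P=cloud(im);print(n);cv2.imwrite(f"pics/{n}3.png",im["pixels"][...,::-1])
    tops(P,(627,-2),70,80,94)
    o=2.5 if n=="scene" else 0
    Q=P[(np.hypot(P[...,0]-626,P[...,1]+2)<40)&(P[...,2]>108+o)&(P[...,2]<120+o)]
    print(len(Q),np.nanmin(Q,0),np.nanmax(Q,0),cv2.minAreaRect(Q[:,:2].astype(np.float32)))
a=cv2.imread("pics/scene3.png")[210:260,270:345];b=cv2.imread("pics/side3.png")[140:200,325:415]
cv2.imwrite("pics/c4.png",np.hstack([cv2.resize(a,(400,266),interpolation=2),cv2.resize(b,(399,266),interpolation=2)]))
E
```

```text
t 7.97 pos [626.5  -3.1 126.5] jaw -1.93 w 39.6 F [ 0.1 -0.5 -0.9] q [-0.02  0.51  1.68 -0.    0.95  0.01]
  turn first(deg) [ 0.08  0.   -0.03] then shift cm (after turn) [ 0.072 -0.055  1.648] | shift now axes [ 0.072 -0.057  1.648]
scene
  n 167 mean [637.3   2.5  90.6] rect [628.1  -2.5] [43.8 72.9] 86.4
41 [611.88916007 -12.64416439 111.6091511 ] [648.43291235   5.46896746 122.47106406] ((630.0811767578125, -2.4039011001586914), (17.1751708984375, 37.673221588134766), 84.42987060546875)
side
  n 178 mean [616.4  -6.5  88.7] rect [625.3  -4.1] [44.  74.3] 86.0
63 [603.7456164  -13.53669305 108.12593945] [645.22297676   7.74831735 119.96754021] ((621.8846435546875, -9.473503112792969), (18.763078689575195, 43.05226516723633), 64.13516998291016)
```

View pics/c4.png

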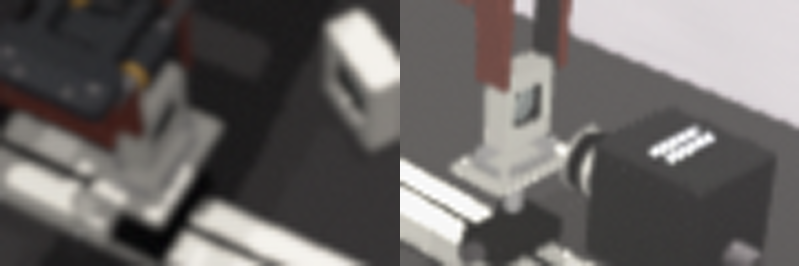

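The filter is over the stage seat, centred within about 1 mm in both views. I'm lowering it until it seats.

Call:
play_rows(plan="3 0.04 -0.02 0.5 0 0 0;3 0 0 0.5 0 0 0;3 0 0 0.3 0 0 0;3 0 0 0.2 0 0 0;3 0 0 0 0 0 0;3 0 0 0 0 0 0;3 0 0 0 0 0 0")

```text
t: 8.95
ee_pos: [626.0, -2.7, 111.1]
orientation: [2.258, 2.183, 0.001]
ft_force: [-0.2, -0.1, -1.2]
width: 39.7
```

```bash
python3 - <<'E'
from h import *
go(626,-2.4,110,-1.9)
E
```

```text
t 8.95 pos [626.   -2.7 111.1] jaw -1.94 w 39.7 F [-0.2 -0.1 -1.2] q [-0.02  0.53  1.69 -0.    0.93  0.01]
  turn first(deg) [ 0.04 -0.   -0.04] then shift cm (after turn) [ 0.035 -0.005  0.112] | shift now axes [ 0.035 -0.005  0.112]
```

Call:
play_rows(plan="3 0 0 0.06 0 0 0;3 0 0 0.04 0 0 0;3 0 0 0.04 0 0 0;3 0 0 0 0 0 0;3 0 0 0 0 0 0")

```text
t: 9.57
ee_pos: [626.2, -2.8, 110.5]
orientation: [2.258, 2.183, 0.001]
ft_force: [-1.0, 0.8, 6.3]
width: 39.4
```

A 6 N upward force at z = 110.5 means the filter is seated. I'm releasing, rising and checking.

Call:
play_rows(plan="6 0 0 0 0 0 0;6 0 0 0 0 0 0;6 0 0 0 0 0 0;6 0 0 0 0 0 0;6 0 0 -1 0 0 0;6 0 0 -2 0 0 0;6 0 0 -3 0 0 0;6 0 0 -4 0 0 0;6 0 0 -1 0 0 0;6 0 0 0 0 0 0;6 0 0 0 0 0 0")

```text
t: 10.95
ee_pos: [625.0, -2.7, 218.4]
orientation: [-2.258, -2.183, 0.002]
ft_force: [-0.1, 0.3, -0.4]
width: 60.1
```

```bash
python3 - <<'E'
from h import *
go(445,-226.1,150,17.1)
for n in("scene","side","wrist"):
    im=get_image(n);P=cloud(im,n=="wrist");print(n);cv2.imwrite(f"pics/{n}4.png",im["pixels"][...,::-1])
    tops(P,(627,-2),70,82,94.5);tops(P,(627,-2),50,133,150)
a=cv2.imread("pics/wrist4.png")[120:320,220:420];b=cv2.imread("pics/side4.png")[140:200,325:415]
cv2.imwrite("pics/c5.png",np.hstack([cv2.resize(a,(400,400),interpolation=2),cv2.resize(b,(399,400),interpolation=2)]))
E
```

```text
t 10.95 pos [625.   -2.7 218.4] jaw -1.94 w 60.1 F [-0.1  0.3 -0.4] q [-0.02  0.4   1.61  0.    1.13  0.01]
  turn first(deg) [ -0.09  -0.02 -19.04] then shift cm (after turn) [-16.058 -23.778   6.837] | shift now axes [-22.936 -17.228   6.864]
scene
  n 134 mean [638.5   2.9  90.7] rect [627.5  -3.8] [45.4 73.1] 88.4
  n 92 mean [628.7  -2.6 140. ] rect [628.   -3.6] [19.2 39.3] 88.4
side
  n 144 mean [612.7  -9.8  89.2] rect [625.6  -2.4] [44.8 73.4] 87.2
  n 72 mean [622.2  -3.8 137.5] rect [623.6  -3.2] [20.4 41.5] 87.5
wrist
  n 1312 mean [627.    5.1  90.8] rect [627.5  -1.6] [45.3 73. ] 87.5
  n 985 mean [627.8  -0.8 140.6] rect [627.8  -1.4] [19.  39.4] 88.3
```

View pics/c5.png

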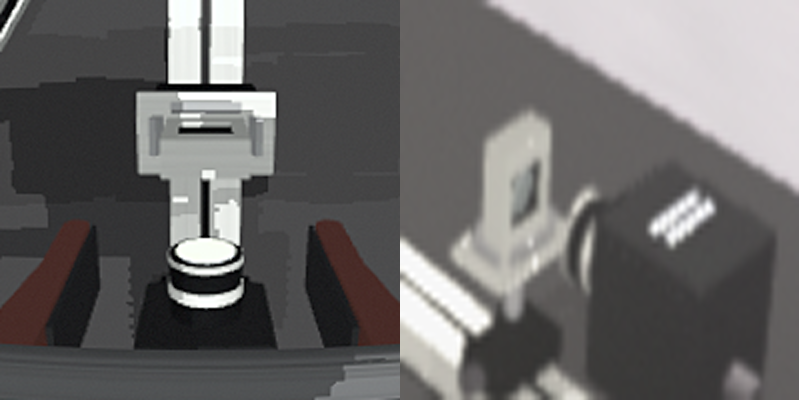

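The filter stands upright between the stops: top at 140 mm, 88.3°, within about 1 mm of the stage centre. Next is the cell, starting with a move above it.

Call:
play_rows(plan="5 0 0 0 0 0 -9.5;5 0 0 0 0 0 -9.5;5 -1.34 -1.98 0 0 0 0;5 -1.34 -1.98 0 0 0 0;5 -1.34 -1.98 0 0 0 0;5 -1.34 -1.98 0 0 0 0;5 -1.34 -1.98 0 0 0 0;5 -1.34 -1.98 0 0 0 0;5 -1.34 -1.98 0 0 0 0;5 -1.34 -1.98 0 0 0 0;5 -1.34 -1.98 0 0 0 0;5 -1.34 -1.98 0 0 0 0;5 -1.34 -1.98 0 0 0 0;5 -1.34 -1.98 0 0 0 0;5 0 0 2 0 0 0;5 0 0 2 0 0 0;5 0 0 0 0 0 0;5 0 0 0 0 0 0;5 0 0 0 0 0 0")

```text
t: 13.48
ee_pos: [446.5, -226.5, 180.4]
orientation: [1.866, 2.525, 0.001]
ft_force: [-0.2, -0.3, -0.6]
width: 50.1
```

```bash
python3 - <<'E'
from h import *
go(445,-226.1,150,17.1)
im=get_image("wrist");P=cloud(im,True);cv2.imwrite("pics/w5.png",im["pixels"][...,::-1])
tops(P,(450,-243),95,21,31);tops(P,(450,-243),90,48,60)
E
```

```text
t 13.47 pos [ 446.5 -226.5  180.4] jaw 17.06 w 50.1 F [-0.2 -0.3 -0.6] q [-0.49  0.26  1.92  0.    0.96 -0.79]
  turn first(deg) [ 0.09  0.07 -0.04] then shift cm (after turn) [ 0.082 -0.127  3.042] | shift now axes [ 0.086 -0.132  3.042]
  n 3305 mean [ 449.2 -236.8   25.7] rect [ 450.7 -242.2] [ 40.2 149.5] 17.2
  n 33 mean [ 465.  -288.    25.2] rect [ 464.9 -287.9] [10.8  2.2] 14.6
  n 146 mean [ 435.  -190.3   53.9] rect [ 435.  -190.4] [11.3 12.3] 17.3
  n 263 mean [ 445.4 -224.3   53.9] rect [ 445.6 -225. ] [11.6 23. ] 17.3
  n 141 mean [ 466.4 -292.6   53.5] rect [ 466.6 -293.3] [12.4 11.8] 17.4
```

View pics/w5.png

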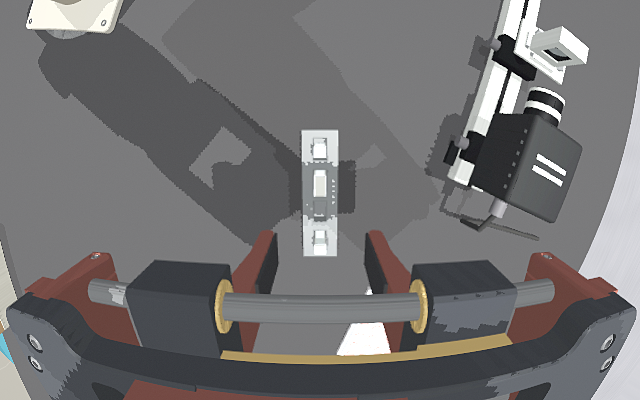

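The wrist view shows the long lid at (320,180), between a small cuvette at (319,148) and the empty pocket at (320,207); the other cuvette is at (320,236). It measures (445.5, -224.7) at 17.3°, which agrees with the other cameras. I'm descending to tip z ≈ 29, above the rack top, and checking before gripping.

Call:
play_rows(plan="4 0.13 -0.12 2.5 0 0 0;4 0 0 3 0 0 0;4 0 0 3 0 0 0;4 0 0 3 0 0 0;4 0 0 2 0 0 0;4 0 0 1.1 0 0 0;4 0 0 0.5 0 0 0;4 0 0 0 0 0 0;4 0 0 0 0 0 0;4 0 0 0 0 0 0")

```text
t: 14.78
ee_pos: [445.0, -225.5, 29.1]
orientation: [1.866, 2.525, 0.001]
ft_force: [0.2, -0.6, 0.8]
width: 39.9
```

```bash
python3 - <<'E'
from h import *
go(445.1,-225.6,29,17.1)
E
```

```text
t 14.78 pos [ 445.  -225.5   29.1] jaw 17.07 w 39.9 F [ 0.2 -0.6  0.8] q [-0.49  0.52  2.    0.    0.62 -0.79]
  turn first(deg) [ 0.07  0.06 -0.03] then shift cm (after turn) [-0.015  0.009  0.013] | shift now axes [-0.015  0.009  0.013]
```

Call:
play_rows(plan="2 0 0 0 0 0 0;1.5 0 0 0 0 0 0;1 0 0 0 0 0 0;0.8 0 0 0 0 0 0;0.8 0 0 0 0 0 0;0.8 0 0 0 0 0 0")

```text
t: 15.52
ee_pos: [444.5, -225.3, 28.5]
orientation: [1.867, 2.526, 0.0]
ft_force: [0.5, 0.8, 0.5]
width: 9.3
```

The width of 9.3 is less than the cell's 12.5. I'll wait and look before lifting.

Call:
play_rows(plan="0.8 0 0 0 0 0 0;0.8 0 0 0 0 0 0")

```text
t: 15.78
ee_pos: [444.6, -225.3, 28.6]
orientation: [1.867, 2.526, 0.0]
ft_force: [0.1, -0.0, 0.7]
width: 9.8
```

```bash
python3 - <<'E'
from h import *
go(445.1,-225.6,29,17.1)
im=get_image("side");P=cloud(im)
tops(P,(450,-243),90,46,58);tops(P,(450,-243),90,28,58)
cv2.imwrite("pics/c6.png",cv2.resize(im["pixels"][220:300,320:430,::-1],(770,560),interpolation=2))
E
```

```text
t 15.78 pos [ 444.6 -225.3   28.6] jaw 17.07 w 9.8 F [ 0.1 -0.   0.7] q [-0.49  0.52  2.    0.    0.62 -0.79]
  turn first(deg) [ 0.03  0.01 -0.03] then shift cm (after turn) [-0.045  0.041 -0.045] | shift now axes [-0.045  0.041 -0.045]
  n 32 mean [ 431.4 -192.4   50.8] rect [ 433.  -191.3] [14.1 11.9] 14.1
  n 31 mean [ 438.3 -231.6   54.2] rect [ 441.1 -227.1] [25.9 21.4] 17.9
  n 34 mean [ 462.8 -294.9   51. ] rect [ 464.  -294.3] [12.7 11.3] 16.6
  n 75 mean [ 430.3 -193.    43. ] rect [ 432.7 -191.2] [14.6 12.7] 17.4
  n 98 mean [ 438.9 -229.6   42.4] rect [ 440.9 -226.6] [25.9 22.4] 17.9
  n 78 mean [ 461.5 -295.7   43.2] rect [ 463.5 -294.6] [13.8 12.3] 15.3
```

View pics/c6.png

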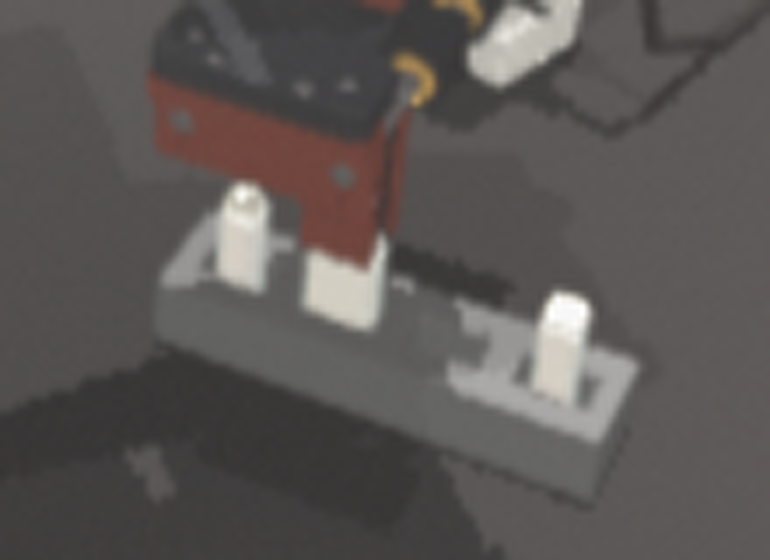

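```bash
python3 - <<'E'
from h import *
import pickle
print(get_obs()["width"],get_obs()["width"])
def red(im): 
    p=im["pixels"].astype(int);return (p[...,0]>1.5*p[...,1])&(p[...,0]>40)
s=pickle.load(open("scene0.pkl","rb"));P=cloud(s)
m=red(s)&(np.hypot(P[...,0]-268,P[...,1]-564)<90)&(P[...,2]>100);print("start scene finger min z (tcp 197.5)",np.sort(P[m][:,2])[:8].round(1))
im=get_image("side");P=cloud(im);m=red(im)&(np.hypot(P[...,0]-445,P[...,1]+226)<60)&(P[...,2]<100)
print("now side",np.sort(P[m][:,2])[:8].round(1))
# column profile down finger centre and cell
for u in (366,368,370):
    for v in range(246,270,2):
        print(u,v,P[v,u].round(1),im["pixels"][v,u])
im=get_image("scene");P=cloud(im);m=(np.hypot(P[...,0]-445,P[...,1]+226)<30)&(P[...,2]>30)&(P[...,2]<70)&(im["pixels"].min(-1)>120);print("scene white",P[m].round(0)[:20])
E
```

```text
9.040847675793268 9.040847675793268
start scene finger min z (tcp 197.5) [222.  222.4 225.  226.1 228.7 230.2 230.9 232.1]
now side [58.3 58.6 59.2 59.3 59.7 59.8 60.  60.4]
366 246 [ 371.6 -268.4  142.2] [112  72  64]
366 248 [ 373.2 -267.5  135.7] [112  70  63]
366 250 [ 429.7 -225.5   70.9] [108  66  60]
366 252 [ 430.1 -225.7   65. ] [111  69  61]
366 254 [ 429.4 -226.7   60.4] [113  71  64]
366 256 [ 430.2 -226.6   54.1] [161 143 135]
366 258 [ 438.1 -221.1   39.7] [211 206 194]
366 260 [ 435.3 -223.7   37.2] [211 206 195]
366 262 [ 435.9 -223.8   30.9] [210 206 194]
366 264 [ 439.3 -221.8   21.4] [189 185 175]
366 266 [ 431.6 -228.    24.4] [98 96 95]
366 268 [ 428.7 -230.6   22. ] [94 94 92]
368 246 [ 374.2 -271.2  142.4] [103  83  80]
368 248 [ 372.7 -272.7  139.2] [108  68  62]
368 250 [ 431.3 -229.7   72.5] [110  68  62]
368 252 [ 431.4 -230.2   67.1] [111  69  62]
368 254 [ 431.2 -230.8   61.8] [111  69  61]
368 256 [ 429.8 -232.3   57.9] [122  89  81]
368 258 [ 436.6 -227.8   45. ] [206 201 189]
368 260 [ 438.  -227.2   37.8] [211 207 195]
368 262 [ 438.4 -227.5   31.7] [
[... 183 characters left out ...]
7  72]
370 248 [ 373.3 -276.9  141.4] [112  70  62]
370 250 [ 374.4 -276.6  135.6] [112  70  62]
370 252 [ 432.4 -234.7   69.4] [110  69  61]
370 254 [ 432.9 -234.9   63.5] [112  70  62]
370 256 [ 431.3 -236.5   59.7] [115  75  67]
370 258 [ 439.7 -230.9   45.1] [184 174 164]
370 260 [ 441.1 -230.4   38. ] [211 206 194]
370 262 [ 439.5 -232.1   34.1] [212 208 196]
370 264 [ 439.8 -232.4   28.1] [209 205 193]
370 266 [ 439.8 -233.    22.5] [166 162 155]
370 268 [ 433.2 -238.3   24.3] [93 92 90]
scene white [[ 439. -197.   50.]
 [ 451. -228.   37.]
 [ 450. -224.   37.]
 [ 448. -221.   37.]
 [ 448. -217.   39.]
 [ 452. -232.   30.]
 [ 452. -228.   32.]
 [ 450. -225.   31.]
 [ 448. -218.   33.]]
```

The depth data show the red fingers really end at about z = 54, roughly 25 mm above the reported TCP. The start picture shows the same: 222 against 197.5. So the fingers are pinching only the lid's edge. I'll open and go down in small steps, watching the force.

Call:
play_rows(plan="4 0 0 0 0 0 0;4 0 0 0 0 0 0;4 0 0 0 0 0 0;4 0.02 0.05 0.2 0 0 0;4 0 0 0.2 0 0 0;4 0 0 0.2 0 0 0;4 0 0 0 0 0 0;4 0 0 0 0 0 0")

```text
t: 16.92
ee_pos: [445.0, -224.9, 22.5]
orientation: [1.867, 2.526, 0.0]
ft_force: [-0.6, 0.2, -0.7]
width: 40.0
```

At a 40 mm opening the fingers could pass beside the 40 mm wide rack, so that proves nothing. I'll go up, narrow the jaws to 24 mm so that they are over the rack, and repeat.

Call:
play_rows(plan="4 0 0 -0.8 0 0 0;2.4 0 0 0 0 0 0;2.4 0 0 0 0 0 0;2.4 0 0 0 0 0 0;2.4 0 0 0.3 0 0 0;2.4 0 0 0.2 0 0 0;2.4 0 0 0.2 0 0 0;2.4 0 0 0 0 0 0;2.4 0 0 0 0 0 0")

```text
t: 18.05
ee_pos: [445.0, -224.9, 23.5]
orientation: [1.867, 2.526, 0.0]
ft_force: [0.3, -0.4, 0.1]
width: 24.0
```

```bash
cat > side.py <<'E'
from h import *
go(445,-225.4,29,17.1)
im=get_image("side");P=cloud(im)
for u in (364,367,370):
    for v in range(248,270):
        if P[v,u,0]>400: print(u,v,P[v,u].round(0),im["pixels"][v,u],end=" | ")
    print()
E
python3 side.py
```

```text
t 18.05 pos [ 445.  -224.9   23.5] jaw 17.06 w 24.0 F [ 0.3 -0.4  0.1] q [-0.49  0.53  2.    0.    0.61 -0.79]
  turn first(deg) [ 0.03  0.01 -0.04] then shift cm (after turn) [-0.044 -0.012 -0.548] | shift now axes [-0.044 -0.012 -0.548]
364 251 [ 423. -226.   72.] [110  67  60] | 364 252 [ 422. -226.   70.] [111  69  62] | 364 253 [ 423. -226.   67.] [110  68  61] | 364 254 [ 422. -227.   65.] [111  69  63] | 364 255 [ 421. -228.   63.] [111  69  62] | 364 256 [ 423. -226.   58.] [111  69  61] | 364 257 [ 423. -227.   56.] [112  68  62] | 364 258 [ 422. -228.   54.] [113  73  65] | 364 259 [ 424. -227.   50.] [135 111 104] | 364 260 [ 433. -220.   36.] [179 170 161] | 364 261 [ 435. -218.   31.] [203 198 187] | 364 262 [ 436. -218.   27.] [205 199 189] | 364 263 [ 437. -218.   23.] [192 188 178] | 364 264 [ 435. -219.   22.] [145 141 136] | 364 265 [ 430. -223.   25.] [100  99  97] | 364 266 [ 429. -224.   24.] [93 91 91] | 364 267 [ 427. -226.   24.] [94 94 93] | 364 268 [ 422. -230.   26.] [97 96 95] | 364 269 [ 425. -228.   20.] [99 99 97] | 
367 252 [ 424. -233.   73.] [111  69
[... 704 characters left out ...]
| 
370 253 [ 427. -239.   72.] [111  69  63] | 370 254 [ 426. -240.   71.] [110  66  60] | 370 255 [ 428. -239.   66.] [111  70  62] | 370 256 [ 426. -240.   65.] [110  69  62] | 370 257 [ 428. -239.   60.] [110  70  62] | 370 258 [ 428. -239.   58.] [110  69  62] | 370 259 [ 427. -241.   57.] [110  69  62] | 370 260 [ 428. -240.   53.] [116  78  71] | 370 261 [ 427. -241.   51.] [142 120 112] | 370 262 [ 439. -232.   34.] [189 180 170] | 370 264 [ 440. -232.   27.] [211 205 195] | 370 265 [ 440. -232.   25.] [203 197 187] | 370 266 [ 440. -233.   23.] [167 163 155] | 370 267 [ 435. -237.   25.] [104 102 100] | 370 268 [ 435. -237.   22.] [94 92 91] | 370 269 [ 432. -240.   23.] [94 93 91] |
```

There is no contact, and the finger end is at about z = 50 with TCP at 23.5, an offset of about 26 mm. Before lowering 20 mm I must check that the wide finger carriages stay clear of the neighbouring cuvettes, whose tops are at 54.

```bash
python3 - <<'E'
from h import *
for n in("side","scene"):
    im=get_image(n);P=cloud(im);o=get_obs()
    p=im["pixels"].astype(int)
    c=np.array(o["ee_pos"]);M=rot(o["orientation"])
    L=(P-c)@M   # tool coords: x,y,z(down)
    m=(abs(L[...,0])<70)&(abs(L[...,1])<70)&(L[...,2]<-27)&(L[...,2]>-140)
    print(n,"tool-x bin: lowest (height above TCP), with y")
    for a in range(-70,70,10):
        k=m&(L[...,0]>=a)&(L[...,0]<a+10)
        if k.sum()>3:
            q=L[k];q=q[np.argsort(-q[:,2])]
            print(a,len(q),[(round(-t[2]),round(t[1])) for t in q[:6]])
E
```

```text
side tool-x bin: lowest (height above TCP), with y
-70 7 [(28, 2), (29, 1), (29, -3), (30, 3), (30, -6), (30, -4)]
-40 99 [(107, 13), (108, -34), (109, 24), (110, -40), (110, -24), (110, 34)]
-30 186 [(107, 15), (108, -39), (108, 13), (109, -38), (110, -38), (111, 13)]
-20 53 [(27, -22), (28, 12), (30, -21), (30, -18), (31, 12), (31, 15)]
-10 87 [(27, 6), (27, 11), (28, -4), (28, -23), (29, -22), (29, -21)]
0 41 [(27, -21), (28, -22), (28, -21), (30, -21), (30, -22), (31, -20)]
10 6 [(29, -21), (44, -21), (48, -22), (138, -48), (139, -48), (140, -48)]
30 14 [(28, -6), (28, -2), (28, -8), (28, 0), (28, -9), (29, -5)]
scene tool-x bin: lowest (height above TCP), with y
-40 5 [(125, 37), (129, 14), (130, 24), (131, 29), (132, 39)]
-20 26 [(33, 23), (124, 37), (126, 18), (128, 28), (128, 14), (129, 37)]
-10 24 [(31, 21), (33, 22), (33, 22), (125, 38), (127, 38), (127, 16)]
0 41 [(29, 21), (29, 3), (30, 4), (30, -9), (30, 18), (31, 0)]
10 27 [(113, -13), (118, -13), (120, -16), (121, -15), (122, 0), (122, 4)]
20 88 [(32, -2), (32, 3), (109, -33), (111, 37), (112, -12), (112, 38)]
30 26 [(28, -2), (29, 4), (30, -5), (30, 0), (31, 5), (33, -3)]
```

```bash
python3 - <<'E'
from h import *
o=get_obs();c=np.array(o["ee_pos"]);M=rot(o["orientation"])
im=get_image("side");P=cloud(im);L=(P-c)@M
p=im["pixels"].astype(int)
for h0 in range(28,64,6):
    k=(-L[...,2]>h0)&(-L[...,2]<h0+6)&(abs(L[...,1]+21)<5)&(abs(L[...,0])<40)&(p[...,0]>1.4*p[...,1])
    print("finger h",h0,L[k][:,0].min().round(1),L[k][:,0].max().round(1),k.sum())
# cell below the fingers, above rack
k=(P[...,2]>28)&(P[...,2]<44)&(abs(L[...,0])<20)&(abs(L[...,1])<12)&(p.min(-1)>150)
print("cell tool x",L[k][:,0].min().round(1),L[k][:,0].max().round(1),k.sum())
E
```

```text
finger h 28 -9.9 10.2 21
finger h 34 -10.7 10.3 18
finger h 40 -11.5 10.3 19
finger h 46 -11.4 9.7 16Traceback (most recent call last):
  File "<stdin>", line 7, in <module>
    return umr_minimum(a, axis, None, out, keepdims, initial, where)
ValueError: zero-size array to reduction operation minimum which has no identity
```

The fingers are centred and ±10 wide, and the gripper body is about 107 mm above TCP, so it's clear. Going down in steps.

Call:
play_rows(plan="2.4 -0.04 0 0.5 0 0 0;2.4 0 0 0.5 0 0 0;2.4 0 0 0.3 0 0 0;2.4 0 0 0.3 0 0 0;2.4 0 0 0.2 0 0 0;2.4 0 0 0 0 0 0;2.4 0 0 0 0 0 0")

```text
t: 19.12
ee_pos: [445.2, -225.4, 5.6]
orientation: [1.867, 2.526, 0.001]
ft_force: [-0.0, -0.3, 0.3]
width: 23.8
```

```bash
python3 side.py | cut -c1-2000
```

```text
t 19.12 pos [ 445.2 -225.4    5.6] jaw 17.06 w 23.8 F [-0.  -0.3  0.3] q [-0.49  0.56  2.    0.    0.57 -0.79]
  turn first(deg) [ 0.04  0.02 -0.04] then shift cm (after turn) [ 0.003 -0.021 -2.339] | shift now axes [ 2.000e-03 -2.000e-02 -2.339e+00]
364 258 [ 424. -226.   52.] [110  68  61] | 364 259 [ 423. -227.   50.] [109  67  60] | 364 260 [ 426. -226.   44.] [110  67  60] | 364 261 [ 422. -229.   46.] [110  68  60] | 364 262 [ 423. -228.   42.] [111  68  61] | 364 263 [ 423. -228.   39.] [111  68  60] | 364 264 [ 424. -228.   35.] [111  69  61] | 364 265 [ 424. -228.   32.] [108  74  68] | 364 266 [ 427. -226.   26.] [97 85 83] | 364 267 [ 425. -228.   26.] [94 93 91] | 364 268 [ 424. -229.   24.] [97 96 94] | 364 269 [ 425. -228.   20.] [99 98 97] | 
367 259 [ 423. -235.   55.] [110  67  61] | 367 260 [ 425. -234.   50.] [110  67  60] | 367 261 [ 426. -234.   47.] [110  67  61] | 367 262 [ 426. -234.   44.] [110  67  60] | 367 263 [ 424. -236.   44.] [111  69  61] | 367 264 [ 426. -234.   38.] [112  69  61] | 367 265 [ 427. -234.   34.] [110  68  61] | 367 266 [ 424. -236.   35.] [108  74  69] | 367 267 [ 431. -231.   24.] [97 85 83] | 367 268 [ 429. -233.   24.] [93 91 90] | 367 269 [ 426. -235.   24.] [96 95 94] | 
370 261 [ 426. -241.   51.] [109  68  61] | 370 262 [ 428. -241.   47.] [110  69  63] | 370 263 [ 428. -241.   45.] [110  70  63] | 370 264 [ 428. -241.   42.] [109  69  62] | 370 265 [ 427. -242.   39.] [110  70  62] | 370 266 [ 428. -242.   36.] [110  72  66] | 370 267 [ 429. -241.   31.] [105  75  70] | 370 268 [ 428. -242.   30.] [94 82 79] | 370 269 [ 430. -241.   25.] [93 91 89] |
```

The finger end is at about z = 31, just above the rack. Closing.

Call:
play_rows(plan="1.8 0 0 0 0 0 0;1.4 0 0 0 0 0 0;1 0 0 0 0 0 0;0.8 0 0 0 0 0 0;0.8 0 0 0 0 0 0;0.8 0 0 0 0 0 0")

```text
t: 19.92
ee_pos: [445.1, -225.3, 5.6]
orientation: [1.867, 2.526, 0.0]
ft_force: [0.0, -0.2, 0.4]
width: 12.5
```

The width is 12.5, so the cell is held by its frosted faces. I'm lifting straight up.

Call:
play_rows(plan="0.8 0 0 -0.5 0 0 0;0.8 0 0 -1 0 0 0;0.8 0 0 -1 0 0 0;0.8 0 0 -1 0 0 0;0.8 0 0 -1.5 0 0 0;0.8 0 0 -3 0 0 0;0.8 0 0 -4 0 0 0;0.8 0 0 -4 0 0 0;0.8 0 0 -3 0 0 0;0.8 0 0 -1 0 0 0;0.8 0 0 0 0 0 0;0.8 0 0 0 0 0 0;0.8 0 0 0 0 0 9.45;0.8 0 0 0 0 0 9.45;0.8 0 0 0 0 0 0;0.8 0 0 0 0 0 0")

```text
t: 21.92
ee_pos: [444.6, -225.1, 204.8]
orientation: [-2.253, -2.188, 0.0]
ft_force: [0.2, -0.4, -0.4]
width: 12.4
```

```bash
python3 - <<'E'
from h import *
go(629,87.5,205,-1.85)
E
```

```text
t 21.93 pos [ 444.6 -225.1  204.8] jaw -1.66 w 12.4 F [ 0.2 -0.4 -0.4] q [-0.49  0.23  1.9   0.    1.02 -0.46]
  turn first(deg) [-0.05 -0.04  0.19] then shift cm (after turn) [ 3.1843e+01  1.7421e+01 -2.3000e-02] | shift now axes [ 3.1785e+01  1.7526e+01 -1.6000e-02]
```

Call:
play_rows(plan="0.8 2.275 1.244 0 0 0 0.19;0.8 2.275 1.244 0 0 0 0;0.8 2.275 1.244 0 0 0 0;0.8 2.275 1.244 0 0 0 0;0.8 2.275 1.244 0 0 0 0;0.8 2.275 1.244 0 0 0 0;0.8 2.275 1.244 0 0 0 0;0.8 2.275 1.244 0 0 0 0;0.8 2.275 1.244 0 0 0 0;0.8 2.275 1.244 0 0 0 0;0.8 2.275 1.244 0 0 0 0;0.8 2.275 1.244 0 0 0 0;0.8 2.275 1.244 0 0 0 0;0.8 2.275 1.244 0 0 0 0;0.8 0 0 0 0 0 0;0.8 0 0 0 0 0 0;0.8 0 0 0 0 0 0")

```text
t: 24.05
ee_pos: [629.9, 86.3, 205.6]
orientation: [2.261, 2.181, -0.0]
ft_force: [0.4, -0.7, -0.9]
width: 12.3
```

```bash
cat > chk.py <<'E'
from h import *
import sys
go(629,87.5,100.6,-1.85)
z=get_obs()["ee_pos"][2]
ims={n:get_image(n) for n in("scene","side")}
for n,im in ims.items():
    P=cloud(im);p=im["pixels"];o=1.5 if n=="scene" else -1
    print(n);tops(P,(626,-2),40,132,146);tops(P,(634,217),50,135+o,147+o);tops(P,(623,-133),60,147+o,160+o)
    k=(np.hypot(P[...,0]-629,P[...,1]-87)<25)&(P[...,2]>z-3)&(P[...,2]<z+22+o)&(p.min(-1)>110)
    print("cell",k.sum(),P[k].min(0).round(1),P[k].max(0).round(1),cv2.minAreaRect(P[k][:,:2].astype(np.float32)))
a=cv2.resize(ims["scene"]["pixels"][190:290,250:400,::-1],(400,267),interpolation=2);b=cv2.resize(ims["side"]["pixels"][110:210,280:430,::-1],(400,267),interpolation=2)
cv2.imwrite(f"pics/{sys.argv[1]}.png",np.hstack([a,b]))
E
python3 chk.py d1
```

```text
t 24.05 pos [629.9  86.3 205.6] jaw -2.06 w 12.3 F [ 0.4 -0.7 -0.9] q [ 0.12  0.43  1.6  -0.    1.11  0.15]
  turn first(deg) [ 0.01  0.01 -0.21] then shift cm (after turn) [ 0.122 -0.092 10.499] | shift now axes [ 0.123 -0.093 10.499]
scene
  n 88 mean [631.3  -2.8 139.7] rect [629.9  -3.4] [19.1 38.2] 86.0
  n 339 mean [637.4 217.4 141.3] rect [635.8 213.2] [59.9 53.2] 87.1
  n 535 mean [ 626.2 -131.5  153.7] rect [ 623.4 -132.4] [80.  73.8] 88.9
cell 11 [629.   87.5 210.1] [637.9  96.  224.8] ((635.0046997070312, 93.58522033691406), (5.904731273651123, 11.190357208251953), 45.009307861328125)
side
  n 73 mean [622.8  -3.6 137.2] rect [624.8  -2.3] [20.1 42.6] 89.1
  n 139 mean [629.9 213.4 138.2] rect [632.4 215.9] [56.6 52.7] 87.4
  n 480 mean [ 616.2 -135.8  150.9] rect [ 618.  -133.2] [80.  74.3] 88.2
cell 67 [620.6  73.1 203.9] [635.5  97.  225.9] ((624.687255859375, 82.90283203125), (13.483990669250488, 24.79800796508789), 25.840871810913086)
```

The cell is above the gap with nothing below it but the rail. I'm lowering it into the beam.

Call:
play_rows(plan="0.8 0.1 -0.08 1 0 0 -0.2;0.8 0 0 1.5 0 0 0;0.8 0 0 1.5 0 0 0;0.8 0 0 1.5 0 0 0;0.8 0 0 1.5 0 0 0;0.8 0 0 1.5 0 0 0;0.8 0 0 1 0 0 0;0.8 0 0 0.7 0 0 0;0.8 0 0 0.3 0 0 0;0.8 0 0 0 0 0 0;0.8 0 0 0 0 0 0;0.8 0 0 0 0 0 0;0.8 0 0 0 0 0 0")

```text
t: 25.78
ee_pos: [629.7, 87.9, 100.9]
orientation: [2.256, 2.185, 0.001]
ft_force: [0.2, 0.7, 0.1]
width: 12.0
```

```bash
python3 chk.py d2; python3 - <<'E'
from h import *
im=get_image("wrist");P=cloud(im,True)
print("wrist");tops(P,(628,-2),40,133,148);tops(P,(635,217),50,136,150);tops(P,(629,0),45,84,97)
E
```

```text
t 25.77 pos [629.7  87.9 100.9] jaw -1.83 w 12.0 F [0.2 0.7 0.1] q [ 0.12  0.56  1.67 -0.    0.92  0.15]
  turn first(deg) [ 0.05 -0.    0.02] then shift cm (after turn) [-0.042 -0.065  0.026] | shift now axes [-0.042 -0.065  0.026]
scene
  n 91 mean [629.4  -2.8 140.3] rect [627.5  -3.5] [40.7 19.4] 0.1
  n 335 mean [637.2 217.7 141.2] rect [635.4 216.3] [53.4 54. ] 89.7
  n 533 mean [ 626.1 -131.5  153.8] rect [ 625.4 -132.9] [81.3 72.2] 88.2
cell 7 [630.5  93.6 104.1] [637.5  97.6 120.2] ((633.9168090820312, 95.59416961669922), (3.7604258060455322, 7.037237644195557), 87.53374481201172)
side
  n 73 mean [622.6  -3.8 137.3] rect [623.9  -3. ] [20.4 41.6] 89.2
  n 118 mean [625.4 214.1 138.2] rect [628.  216.8] [51.5 44.8] 88.8
  n 484 mean [ 615.9 -136.   150.9] rect [ 619.8 -132.6] [80.3 71.8] 87.3
cell 53 [620.   74.1  98.2] [633.7  97.9 121.5] ((627.1961059570312, 85.75271606445312), (23.908145904541016, 13.428812980651855), 87.81353759765625)
wrist
  n 5577 mean [634.6 206.  141.2] rect [634.7 207.4] [28.7 52.6] 87.7
  n 110 mean [627.8   7.7  94.9] rect [628.1   7.7] [ 2.1 28. ] 88.7
```

View pics/d2.png

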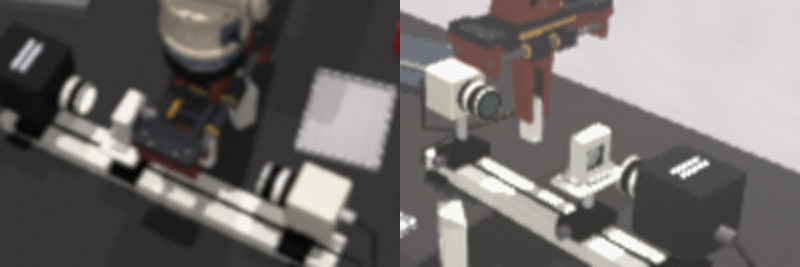

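The cell hangs upright in the gap, right view (535,115), clear of the filter at (590,150) and the detector tube at (485,105). All the checks put it within about 1 mm of the beam axis at 87.8°, with its underside at about 100 mm. I'm letting it settle briefly, then handing in.

Call:
play_rows(plan="0.8 0 -0.05 0 0 0 0;0.8 0 0 0 0 0 0;0.8 0 0 0 0 0 0;0.8 0 0 0 0 0 0;0.8 0 0 0 0 0 0;0.8 0 0 0 0 0 0")

```text
t: 26.68
ee_pos: [629.0, 87.9, 100.6]
orientation: [2.256, 2.185, 0.0]
ft_force: [0.2, 0.9, -0.5]
width: 12.3
```

```bash
python3 - <<'E'
from h import *
go(629.1,87.5,100.6,-1.85)
print(close_job())
E
```

```text
t 26.68 pos [629.   87.9 100.6] jaw -1.83 w 12.3 F [ 0.2  0.9 -0.5] q [ 0.12  0.56  1.67 -0.    0.92  0.15]
  turn first(deg) [0.03 0.   0.02] then shift cm (after turn) [-0.038  0.009  0.   ] | shift now axes [-0.038  0.009  0.   ]
the job is handed in; nothing more can be done
None
```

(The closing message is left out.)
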